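# Line up concrete cores by height for testing

## Task

Line up the four concrete cores by height on the row of painted plates: the tallest on the red plate at one end, then stepping down place by place to the shortest on the blue plate at the other end (the two middle plates go by their place in the row, whatever their colours). Stand each core upright and well centred on its plate, set it down gently without dropping it or knocking any over, and leave the clamp knob and the scoop where they are.

Things in the scene. Friction and masses are not known exactly. Their poses are not given: they have to be found in the camera images.
- core_pale: loose upright pale grey concrete core, a plain cylinder 50 mm in diameter and 105 mm tall, about 0.46 kg; origin at the centre of its underside, z up along its axis; all four cores start standing on the table in a loose line on the robot's side of the row, mixed with the clamp knob
- core_brown: loose upright dark brown concrete core, a plain cylinder 50 mm in diameter and 85 mm tall, about 0.38 kg; origin at the centre of its underside, z up along its axis
- core_red: loose upright dusty brick-red concrete core, a plain cylinder 50 mm in diameter and 65 mm tall, about 0.29 kg; origin at the centre of its underside, z up along its axis
- core_dark: loose upright charcoal grey concrete core, a plain cylinder 50 mm in diameter and 45 mm tall, about 0.20 kg; origin at the centre of its underside, z up along its axis
- plate_red: fixed round plate, painted bright red; always at one end of the row; 68 mm in diameter, 6 mm thick, origin at the centre of its underside, 8 mm above the table, so its flat top is 14 mm above the table; the four plates stand in a straight row about 96 mm apart on a bare aluminium strip (110 x 400 mm, 8 mm thick) that runs roughly across the robot's view (along y); the plates' y axis runs along the row
- plate_white: fixed round plate, painted off-white; one of the two middle places; 68 mm in diameter, 6 mm thick, origin at the centre of its underside, 8 mm above the table, so its flat top is 14 mm above the table
- plate_yellow: fixed round plate, painted yellow; one of the two middle places; 68 mm in diameter, 6 mm thick, origin at the centre of its underside, 8 mm above the table, so its flat top is 14 mm above the table
- plate_blue: fixed round plate, painted blue; always at the end opposite the red one; 68 mm in diameter, 6 mm thick, origin at the centre of its underside, 8 mm above the table, so its flat top is 14 mm above the table
- knob: bystander: loose black six-lobed clamp knob lying flat (60 mm across, 18 mm tall) with an upright 14 mm steel threaded stud reaching 93 mm high, 0.3 kg; origin at the centre of its underside. Not to be moved
- scoop: bystander: loose steel hand scoop lying on the table, about 227 mm long, 85 mm wide, 33 mm high; blade centre at the origin (underside), the blue handle runs 170 mm to its own -x. Not to be moved
Not all that is in view belongs to the job. What is shaped like the core_brown but orange or yellow is not meant.

How it is judged:
By the outcome, as a careful person would: the job done as asked, in the order asked, and still so for the second after the job is handed in, with the robot touching nothing.
It also fails if it takes over 96 s, if anything falls off the work surface, if the arm or the gripper's body presses on something with over 40 N, if the wrist force passes 120 N, or if a joint passes its speed limit or range.

## Robot

A 6-joint arm with a two-finger parallel gripper is mounted at the origin on the work surface. World frame = base frame: x ahead of the robot, y to its left, z up, the work surface at z = 0. Lengths are in m, angles in rad, forces in N, time in s.
With the tool pointing down it reaches from about 0.275 to 0.75 m from the base axis. Payload 10.2 kg.
Tool frame: the origin (TCP) lies between the finger pads; the fingertips stand 11 mm ahead of it and the grasp point (between the pads) lies 8 mm behind it (nose_length is the distance from the TCP to the fingertips, in m); z points along the fingers, x is the direction in which the jaws open and shut, and the axes are right-handed (so a half turn about z gives the same grasp; the last joint's range is limited). The gripper opens to 88 mm and grips with 3 to 60 N. Pads are 18 mm wide; open, the fingers measure 123 mm over their backs; the gripper's body (75 mm by 187 mm) begins 45 mm behind the grasp point.
Start: joints at [-1.359, 0.313, 1.498, -0, 1.331, -0.223], TCP at [0.221, -0.476, 0.25] pointing down, gripper open.
Joint ranges: [-2.94, 2.94], [-0.97, 2.17], [0.19, 2.56], [-1.23, 4.37], [0.02, 3.11], [-2.88, 2.88]. Speed limits (rad/s): [2.39, 2.39, 3.01, 3.14, 3.14, 3.14].

## Interface

Orientations are given as a unit quaternion [x, y, z, w].
In Python, from cell import movep, line_to, set_joints, move_gripper, wait, inverse_kinematics, grab_frame, PlanningError, sign_off, read_time_s, read_joints, read_qvel, read_tau, read_tcp_pos, read_ee_rot, read_ft_force, read_wrist_torque, read_finger_gap, nose_length gives the robot as it stands. Calls block until the motion is done:
- movep(position, orientation): joint-space move of the TCP to a pose.
- line_to(position, frame=None, vel=0.15): straight line of the TCP; frame=None keeps the orientation; vel is the mean speed in m/s.
- set_joints(angles): joint-space move.
- move_gripper(opening, grip_force=None): finger opening in m; grip_force is the grip in N (None keeps the last); returns when the fingers have stopped.
- wait(seconds).
- inverse_kinematics(position, orientation): joint angles nearest the present ones, or None.
- grab_frame(name): name is "side" or "top" or "wrist"; returns a dict with "img" (400x640x3 uint8, red, green, blue), "mtx" (3x3 intrinsics, pixels), "T" (4x4, takes a point from camera to world coordinates). Camera axes: x right, y down, z forward; pixel columns grow to the right and rows downward; lengths in m; the calibration is good to about 2 mm. A picture is of the moment at which its call begins. There is no depth.
A pose or a line that the arm cannot do raises PlanningError and nothing moves.
- sign_off(): hands the job in, once; it reports no verdict.
Readings, each from a call of its own:
- read_time_s(): time.
- read_joints(): joint angles.
- read_qvel(): joint speeds.
- read_tau(): joint torques, N m.
- read_tcp_pos(): TCP position.
- read_ee_rot(): TCP orientation.
- read_ft_force(): force on the tool from outside, world axes, zero at the start.
- read_wrist_torque(): the same for the moment, N m.
- read_finger_gap(): finger opening in m.
Only numpy, scipy, OpenCV 4.12 (cv2) and the standard library are available. Lean on these libraries where they do the work, as an engineer would, in place of code of your own. Each camera call takes 0.05 s, during which the arm holds its last target. There are 200 camera calls.

## Working session

There is one attempt and no reset: what is moved stays moved. The work goes in short steps, each a Python script; the robot and the scene stay as the last script left them, time stands still between calls to the robot, and variables do not carry over. Pictures are saved under pics/ and viewed, about 12 in all and at most 16, crops included, and the job is handed in when it is done.

```bash
mkdir -p pics; ls
python3 - <<'E'
from cell import *
import cv2
for n in ("top","side"):
    f=grab_frame(n); cv2.imwrite(f"pics/{n}0.png",f["img"][:,:,::-1]); print(n,f["mtx"].tolist(),f["T"].round(4).tolist())
print(read_time_s(),read_ee_rot())
E
```

```text
pics
top [[375.66931703751914, 0.0, 322.1595221146591], [0.0, 375.66931703751914, 198.06370456054586], [0.0, 0.0, 1.0]] [[-0.1553, -0.9682, 0.1963, 0.3333], [-0.9879, 0.1528, -0.0278, 0.0344], [-0.003, -0.1982, -0.9802, 1.001], [0.0, 0.0, 0.0, 1.0]]
side [[517.600090435197, 0.0, 315.4180008731173], [0.0, 517.600090435197, 200.72045870915366], [0.0, 0.0, 1.0]] [[0.9979, -0.0547, 0.0359, 0.4675], [-0.0623, -0.6271, 0.7765, -0.9949], [-0.02, -0.7771, -0.6291, 0.8413], [0.0, 0.0, 0.0, 1.0]]
0.1 [ 8.42978951e-01 -5.37946259e-01 -3.92825648e-04 -3.95736945e-04]
```

View pics/top0.png

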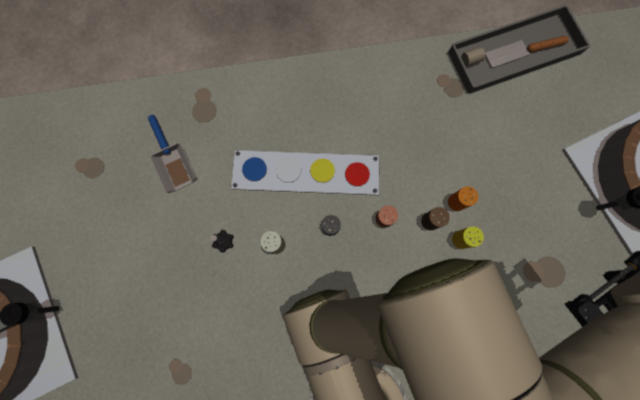

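View pics/side0.png

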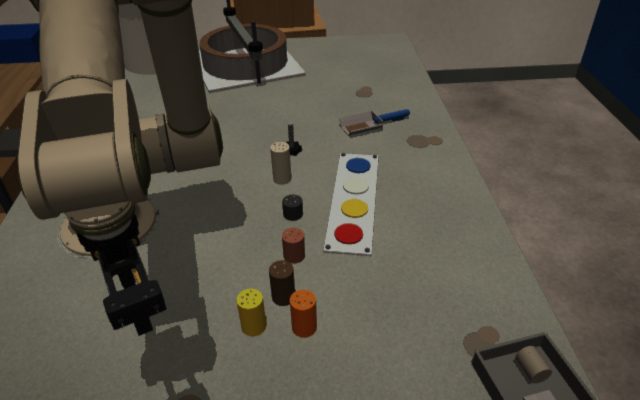

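The top view shows knob (222,241), pale (271,242), dark (331,225), red (387,215), brown (435,218) and the decoys orange (467,197) and yellow (472,237). The plates are blue (254,169), white (289,172), yellow (322,170) and red (357,174). The side view agrees. Next I'll get rough positions, then take wrist views.

```bash
cat > h.py <<'E'
from cell import *
import numpy as np, cv2
from scipy.spatial.transform import Rotation as R
def cast(f,uv,z):
    d=f["T"][:3,:3]@np.linalg.solve(f["mtx"],[uv[0],uv[1],1]); o=f["T"][:3,3]
    return o+d*(z-o[2])/d[2]
def proj(f,p):
    c=np.linalg.inv(f["T"])@[*p,1]; q=f["mtx"]@c[:3]; return q[:2]/q[2]
def quat(a):  # tool down, jaws open along angle a in world xy
    x=np.array([np.cos(a),np.sin(a),0]); z=np.array([0,0,-1.]); return R.from_matrix(np.c_[x,np.cross(z,x),z]).as_quat()
def save(f,n): cv2.imwrite("pics/"+n,f["img"][:,:,::-1])
E
python3 - <<'E'
from h import *
f=grab_frame("top")
for n,u,z in [("knob",(222,241),.018),("pale",(271,241),.105),("dark",(331,225),.045),("red",(387,214),.065),("brown",(435,216),.085),("orange",(468,196),.085),("yel",(473,237),.085),("pb",(254,169),.014),("pw",(289,171),.014),("py",(322,170),.014),("pr",(357,174),.014),("scoop",(178,170),.02)]: print(n,cast(f,u,z).round(3))
R0=R.from_quat(read_ee_rot()).as_matrix(); print(R0.round(2)); w=grab_frame("wrist")
print((R0.T@(w["T"][:3,3]-read_tcp_pos())).round(3),(R0.T@w["T"][:3,:3]).round(2).tolist(),w["mtx"][0])
for a in (0,np.pi/2,-np.pi/2):
  for p in [(.38,-.05,.4),(.45,-.05,.4),(.4,-.0,.45)]: 
    q=inverse_kinematics(p,quat(a)); print(a,p,None if q is None else np.round(q,2))
E
```

```text
knob [0.458 0.283 0.018]
pale [0.429 0.145 0.105]
dark [ 0.452 -0.004  0.045]
red [ 0.455 -0.147  0.065]
brown [ 0.429 -0.259  0.085]
orange [ 0.465 -0.351  0.085]
yel [ 0.364 -0.339  0.085]
pb [0.64  0.177 0.014]
pw [0.619 0.084 0.014]
py [ 0.608 -0.005  0.014]
pr [ 0.582 -0.097  0.014]
scoop [0.667 0.38  0.02 ]
[[ 0.42 -0.91 -0.  ]
 [-0.91 -0.42  0.  ]
 [-0.   -0.   -1.  ]]
[-0.001 -0.077 -0.134] [[1.0, 0.0, 0.0], [-0.0, 0.95, 0.3], [-0.0, -0.3, 0.95]] [346.64101535   0.         317.72910181]
0 (0.38, -0.05, 0.4) [-0.44 -0.08  1.56 -0.    1.66 -0.44]
0 (0.45, -0.05, 0.4) [-0.37  0.09  1.39 -0.    1.66 -0.37]
0 (0.4, -0.0, 0.45) [-0.3  -0.03  1.39 -0.    1.79 -0.3 ]
1.5707963267948966 (0.38, -0.05, 0.4) [-0.44 -0.08  1.56 -0.    1.66 -2.01]
1.5707963267948966 (0.45, -0.05, 0.4) [-0.37  0.09  1.39 -0.    1.66 -1.94]
1.5707963267948966 (0.4, -0.0, 0.45) [-0.3  -0.03  1.39 -0.    1.79 -1.87]
-1.5707963267948966 (0.38, -0.05, 0.4) [-0.44 -0.08  1.56 -0.    1.66  1.13]
-1.5707963267948966 (0.45, -0.05, 0.4) [-0.37  0.09  1.39 -0.    1.66  1.2 ]
-1.5707963267948966 (0.4, -0.0, 0.45) [-0.3  -0.03  1.39 -0.    1.79  1.28]
```

Run:
```python
from h import *
for i,p in enumerate([(.38,-.13,.3),(.40,.1,.3)]):
    movep(p,quat(np.pi/2)); f=grab_frame("wrist"); save(f,f"w{i}.png"); np.savez(f"w{i}.npz",**f)
print(read_time_s())
```

```text
2.9333
```

View pics/w0.png

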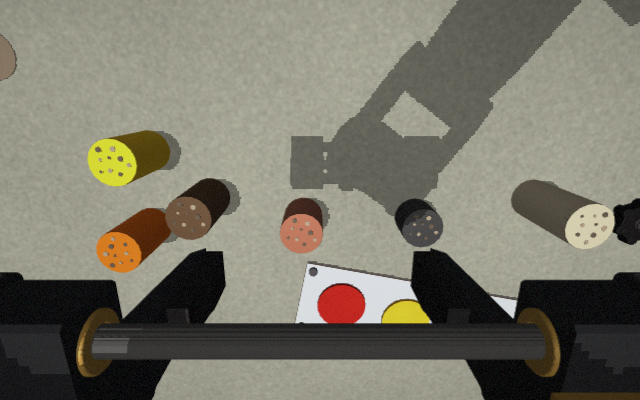

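View pics/w1.png

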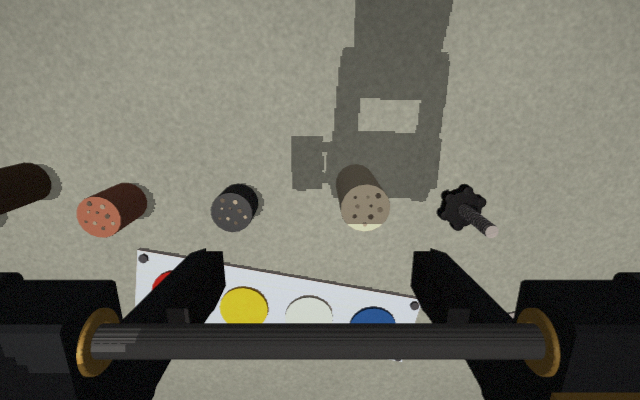

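w0 shows brown's top at (189,217), red at (301,233), dark at (422,228), pale at (590,226), with plate red at (341,304) and plate yellow partly hidden. w1 shows red (98,216), dark (232,212), pale (365,207, half in shadow) and the knob (461,206). Now a wrist shot further forward for the plates, then ellipse fits.

```bash
cat >> h.py <<'E'
def top(f,seed,z,r=.025,tol=38):
    """centre of a coloured disc of radius r at height z near pixel seed"""
    lab=cv2.cvtColor(f["img"],cv2.COLOR_RGB2LAB).astype(float)
    u,v=map(int,seed); ref=np.median(lab[v-5:v+6,u-5:u+6].reshape(-1,3),0)
    m=(np.linalg.norm((lab-ref),axis=2)<tol).astype(np.uint8)
    w=np.zeros_like(m); px=f["mtx"][0,0]*r/(f["T"][2,3]-z); cv2.circle(w,(u,v),int(px*1.6),1,-1); m&=w
    m=cv2.morphologyEx(m,cv2.MORPH_CLOSE,np.ones((5,5),np.uint8)); m=cv2.morphologyEx(m,cv2.MORPH_OPEN,np.ones((7,7),np.uint8))
    c=max(cv2.findContours(m,cv2.RETR_EXTERNAL,cv2.CHAIN_APPROX_NONE)[0],key=cv2.contourArea)
    h=cv2.convexHull(c)[:,0]
    P=np.array([cast(f,p,z)[:2] for p in h.astype(float)],np.float32)
    (x,y),R_=cv2.minEnclosingCircle(P)
    q=np.array([cast(f,p,z)[:2] for p in c[:,0].astype(float)])
    A=np.c_[2*q,np.ones(len(q))]; s=np.linalg.lstsq(A,(q**2).sum(1),rcond=None)[0]
    return np.array([x,y]),R_,s[:2],np.sqrt(s[2]+s[0]**2+s[1]**2)
E
python3 - <<'E'
from h import *
p=lambda n,t:print(n,t[0].round(4),round(t[1],4),t[2].round(4),round(t[3],4))
def L(i): d=np.load(f"w{i}.npz"); return {k:d[k] for k in d}
a,b=L(0),L(1)
for tol in (20,30):
  for n,f,s,z in [("brown",a,(189,217),.085),("red0",a,(301,233),.065),("dark0",a,(422,228),.045),("pale0",a,(590,226),.105),("or",a,(119,252),.085),("ye",a,(112,162),.085),("red1",b,(98,216),.065),("dark1",b,(232,212),.045),("knob",b,(461,206),.018)]:
    p(f"{tol} {n}",top(f,s,z,tol=tol))
for i,xy in enumerate([(.53,-.06),(.56,.1)]):
  movep((*xy,.3),quat(np.pi/2)); f=grab_frame("wrist"); save(f,f"p{i}.png"); np.savez(f"p{i}.npz",**f)
  for n,g in [("pb",(.64,.177)),("pw",(.619,.084)),("py",(.608,-.005)),("pr",(.582,-.097))]:
    s=proj(f,(*g,.014))
    if 50<s[0]<590 and s[1]<250: print(s); p(n,top(f,s,.014,.034,tol=30))
print(read_time_s())
E
```

```text
20 brown [ 0.4288 -0.2725] 0.0282 [ 0.4275 -0.2702] 0.0245
20 red0 [ 0.453  -0.1498] 0.0247 [ 0.4528 -0.1498] 0.0238
20 dark0 [ 0.4537 -0.0037] 0.0257 [ 0.4558 -0.0029] 0.0225
20 pale0 [0.4289 0.1459] 0.0244 [0.4298 0.145 ] 0.0231
20 or [ 0.4664 -0.3506] 0.0243 [ 0.4664 -0.3507] 0.0236
20 ye [ 0.3664 -0.3401] 0.0243 [ 0.3681 -0.3396] 0.0224
20 red1 [ 0.453  -0.1493] 0.0247 [ 0.4529 -0.1492] 0.0238
20 dark1 [ 0.4538 -0.0019] 0.0259 [ 0.4542 -0.003 ] 0.0241
20 knob [0.4615 0.2842] 0.0383 [0.4594 0.2828] 0.0287
30 brown [ 0.4294 -0.2717] 0.0284 [ 0.4274 -0.2702] 0.0246
30 red0 [ 0.4523 -0.1499] 0.0255 [ 0.4531 -0.15  ] 0.0241
30 dark0 [ 0.4572 -0.0006] 0.0287 [ 0.4557 -0.0037] 0.0243
30 pale0 [0.4291 0.146 ] 0.0246 [0.4291 0.1458] 0.0238
30 or [ 0.4668 -0.3506] 0.0248 [ 0.4666 -0.3507] 0.024
30 ye [ 0.3667 -0.3401] 0.0245 [ 0.3665 -0.3401] 0.0238
30 red1 [ 0.4522 -0.1488] 0.0256 [ 0.4526 -0.1494] 0.0243
30 dark1 [ 0.4537 -0.0021] 0.0261 [ 0.4542 -0.003 ] 0.0243
30 knob [0.4601 0.2853] 0.0383 [0.4591 0.2832] 0.0293
[496.55708472 245.09017903]
pb [0.6397 0.1757] 0.0349 [0.6404 0.1761] 0.0331
[427.6774573  230.29478752]
pw [0.6242 0.0815] 0.0615 [0.6189 0.0845] 0.0507
[359.67490016 222.37605013]
py [ 0.6086 -0.006 ] 0.0334 [ 0.6086 -0.006 ] 0.0327
[288.02547493 203.19402126]
pr [ 0.5833 -0.0975] 0.0333 [ 0.5857 -0.0988] 0.0308
[377.39759417 223.67098917]
pb [0.6403 0.177 ] 0.034 [0.6407 0.177 ] 0.0328
[305.43055762 208.1893207 ]
pw [0.622  0.0818] 0.0583 [0.6275 0.0807] 0.0504
[235.13676463 199.86632317]
py [ 0.6088 -0.0055] 0.0335 [ 0.6087 -0.0056] 0.0326
[159.7840481 179.8027781]
pr [ 0.5837 -0.0971] 0.0334 [ 0.5836 -0.0972] 0.0326
4.5583
```

View pics/p1.png

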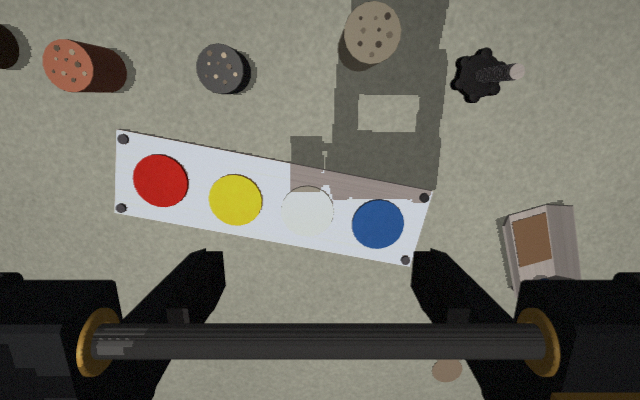

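p1 shows red (161,181), yellow (236,200), white (307,210, no contrast with the strip) and blue (378,224). White needs a tighter chroma mask.

Run:
```python
from h import *
for i,s in ((0,(428,230)),(1,(307,210))):
    d=np.load(f"p{i}.npz"); f={k:d[k] for k in d}
    im=f["img"].astype(int); u,v=s
    s_=proj(f,(.6245,.084,.014)); 
    print(im[v,u],im[v+9,u],im[v+33,u+3],im[v-9,u-38])
    m=(im[:,:,0]-im[:,:,2]>-3).astype(np.uint8)
    w=np.zeros_like(m); cv2.circle(w,s,29,1,-1); m&=w
    m=cv2.morphologyEx(m,cv2.MORPH_OPEN,np.ones((5,5),np.uint8))
    c=max(cv2.findContours(m,cv2.RETR_EXTERNAL,cv2.CHAIN_APPROX_NONE)[0],key=cv2.contourArea)
    q=np.array([cast(f,p,.014)[:2] for p in c[:,0].astype(float)])
    q=q[q[:,0]>.622-.0] # sunlit half
    A=np.c_[2*q,np.ones(len(q))]; t=np.linalg.lstsq(A,(q**2).sum(1),rcond=None)[0]
    print(t[:2].round(4),np.sqrt(t[2]+t[0]**2+t[1]**2).round(4), len(q), c.reshape(-1,2).min(0),c.reshape(-1,2).max(0))
    cv2.imwrite(f"pics/pc{i}.png",np.hstack([cv2.resize(f["img"][v-50:v+50,u-50:u+50,::-1],(400,400)),cv2.cvtColor(cv2.resize(m[v-50:v+50,u-50:u+50]*255,(400,400)),cv2.COLOR_GRAY2BGR)]))
```

```text
[204 209 201] [202 207 200] [13 16 11] [207 210 218]
[0.6164 0.0846] 0.0354 74 [402 208] [454 253]
[201 206 207] [201 207 206] [199 206 211] [203 209 217]
[0. 0.] 0.0 0 [290 182] [320 191]
```

View pics/pc1.png

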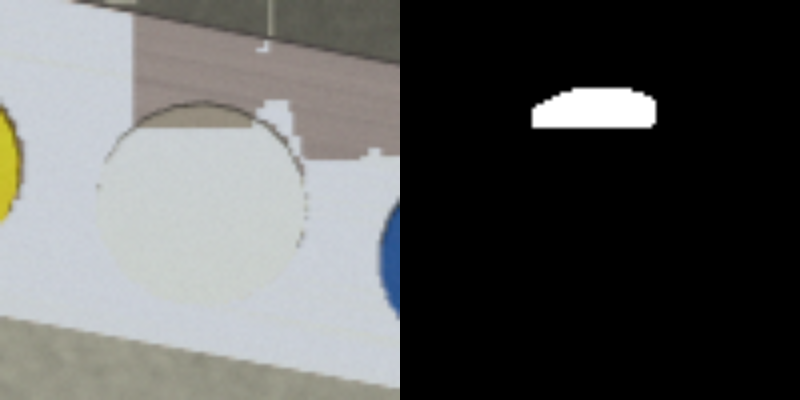

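The white plate's top spans crop x 97–306 and y 104–307, so its centre is near pixel (307,211). Placing the dark core first.

```bash
cat >> h.py <<'E'
A0=-.2
def pick(xy,h,a=A0):
    z=h-.008; movep((*xy,.20),quat(a)); move_gripper(.08)
    line_to((*xy,z+.03),vel=.25); line_to((*xy,z),vel=.08)
    move_gripper(.02,grip_force=25); print("gap",round(read_finger_gap(),4))
    line_to((*xy,.20),vel=.2)
def place(xy,h,a=A0):
    z=h-.008+.014; movep((*xy,.22),quat(a)); print("gap",round(read_finger_gap(),4))
    line_to((*xy,z+.02),vel=.2); line_to((*xy,z+.004),vel=.04); wait(.2)
    f0=read_ft_force()[2]
    for k in range(12):
        line_to((*xy,z+.0035-.0005*k),vel=.02); wait(.05)
        if read_ft_force()[2]-f0>1.2: break
    print("contact dz",.0035-.0005*k,"dF",round(read_ft_force()[2]-f0,2),"force",read_ft_force().round(1))
    move_gripper(.072); line_to((*xy,z+.03),vel=.08); line_to((*xy,.22),vel=.25)
    print("t",read_time_s())
E
python3 - <<'E'
from h import *
d=np.load("p1.npz"); f={k:d[k] for k in d}; print("white",cast(f,(307,211),.014))
pick((.4545,-.003),.028); place((.6403,.1768),.028)
movep((.56,.1,.3),quat(np.pi/2)); f=grab_frame("wrist"); save(f,"d1.png")
t=top(f,proj(f,(.6403,.1768,.059)),.059,tol=20); print(t)
E
```

```text
white [0.62278746 0.08597238 0.014     ]
gap 0.0491
gap 0.0495
contact dz 0.0 dF 3.34 force [-2.2 -0.8  1.2]
t 16.125
(array([0.63916218, 0.17737231]), 0.026374220848083496, array([0.638108  , 0.17604357]), np.float64(0.02386661693100335))
```

View pics/d1.png

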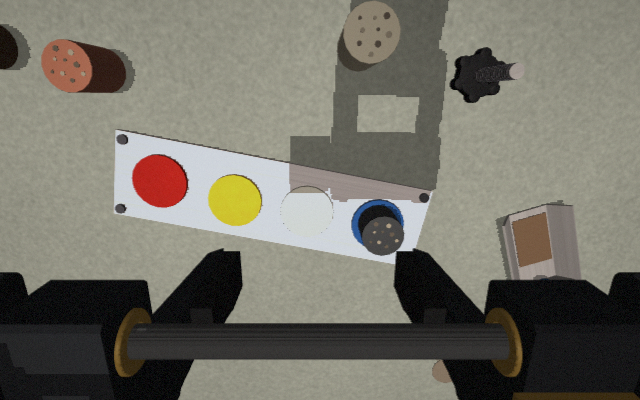

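Dark stands on blue, with its top at (383,236), within about 2 mm of centre. Next is red onto white, then a closer look at brown.

Run:
```python
from h import *
pick((.4528,-.1495),.042); place((.6228,.0858),.042)
movep((.56,.1,.3),quat(np.pi/2)); f=grab_frame("wrist"); print(top(f,proj(f,(.6228,.0858,.079)),.079,tol=25)); save(f,"r1.png")
movep((.36,-.26,.27),quat(np.pi/2)); f=grab_frame("wrist"); s=proj(f,(.428,-.270,.085)); print(s)
for tol in (15,20,25): print(top(f,s,.085,tol=tol))
u,v=map(int,s); a=f["img"][max(v-60,0):v+60,u-80:u+80]; b=cv2.imread("pics/r1.png")[140:260,280:440]
cv2.imwrite("pics/b0.png",np.vstack([cv2.resize(x,(400,300)) for x in (a[:,:,::-1],b)]))
```

```text
gap 0.0492
gap 0.0496
contact dz 0.0 dF 2.28 force [-0.6  0.2  0.4]
t 29.0
(array([0.62103653, 0.08595836]), 0.024636581540107727, array([0.62090104, 0.08608863]), np.float64(0.023732695356749062))
[307.20087398 247.50354146]
(array([ 0.42448342, -0.26963285]), 0.026126345619559288, array([ 0.42601658, -0.26976738]), np.float64(0.024019123107169357))
(array([ 0.42436558, -0.26921046]), 0.026558589190244675, array([ 0.4259111 , -0.26961304]), np.float64(0.02416723517752269))
(array([ 0.42439646, -0.26921192]), 0.02657521702349186, array([ 0.42601372, -0.26960251]), np.float64(0.02425168602241473))
```

View pics/b0.png

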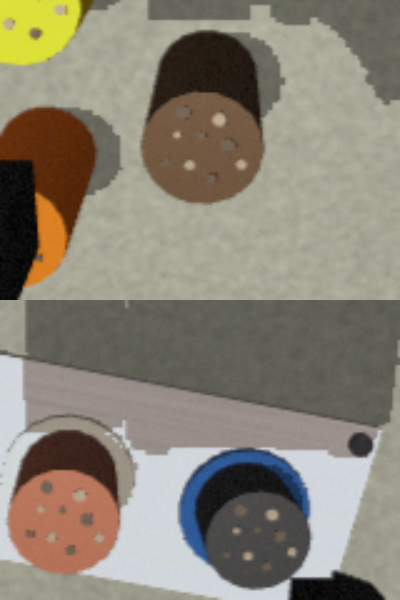

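Red stands on white about 2 mm off, and brown's top is cleanly seen. Both placed cores read 1.8 mm low in x, a steady camera bias, so I'll add that to the remaining targets.

Run:
```python
from h import *
pick((.4278,-.2697),.055,a=-.15); place((.6105,-.0056),.055)
pick((.4308,.1458),.068); place((.5854,-.0972),.068)
movep((.54,.04,.34),quat(np.pi/2)); f=grab_frame("wrist"); save(f,"e.png")
for x,y,z in ((.6105,-.0056,.099),(.5854,-.0972,.119),(.6228,.0858,.079),(.6403,.1768,.059)):
    t=top(f,proj(f,(x-.0018,y,z)),z,tol=25); print(t[0].round(4),round(t[1],4),t[2].round(4),round(t[3],4))
s=grab_frame("side"); cv2.imwrite("pics/es.png",cv2.resize(s["img"][100:300,230:450,::-1],(660,600)))
```

```text
gap 0.0495
gap 0.0495
contact dz 0.0 dF 3.13 force [-0.3  0.3 -1.1]
t 43.6667
gap 0.0493
gap 0.0493
contact dz 0.003 dF 1.25 force [-0.3  0.  -3.4]
t 52.325
[ 0.6077 -0.007 ] 0.0263 [ 0.608  -0.0055] 0.024
[ 0.5742 -0.0878] 0.0368 [ 0.5776 -0.0917] 0.0285
[0.6211 0.086 ] 0.0246 [0.6209 0.0858] 0.0237
[0.6376 0.1736] 0.026 [0.6362 0.1752] 0.0226
```

View pics/e.png

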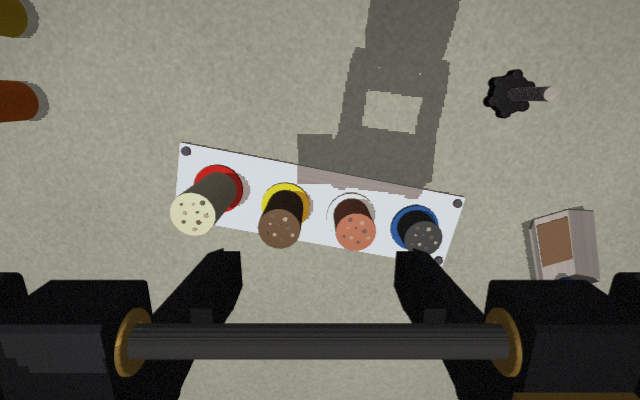

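View pics/es.png

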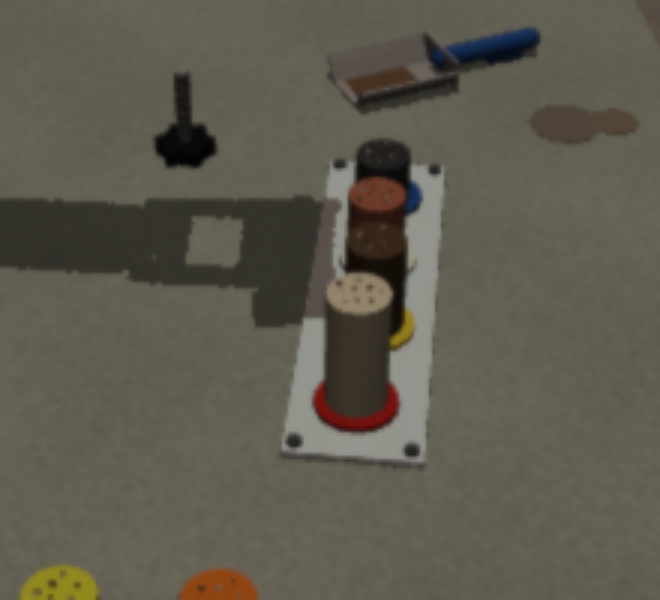

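All four stand upright in the right order: pale (193,213), brown (279,228), red (355,231), dark (423,238). The knob and scoop look undisturbed. The pale ellipse fit failed because the top blends with the white strip, so I'll recheck that one.

Run:
```python
from h import *
movep((.52,-.10,.34),quat(np.pi/2)); f=grab_frame("wrist"); s=proj(f,(.5836,-.0972,.119)); 
for tol in (12,18,24): t=top(f,s,.119,tol=tol); print(t[0].round(4),round(t[1],4),t[2].round(4),round(t[3],4))
u,v=map(int,s); cv2.imwrite("pics/g.png",cv2.resize(f["img"][v-70:v+50,u-80:u+80,::-1],(640,480)))
print(s)
```

```text
[ 0.584  -0.0965] 0.0245 [ 0.5836 -0.0965] 0.0235
[ 0.5836 -0.096 ] 0.0249 [ 0.5836 -0.0962] 0.0238
[ 0.5814 -0.0962] 0.0433 [ 0.5793 -0.095 ] 0.0327
[320.02383057 230.55580052]
```

View pics/g.png

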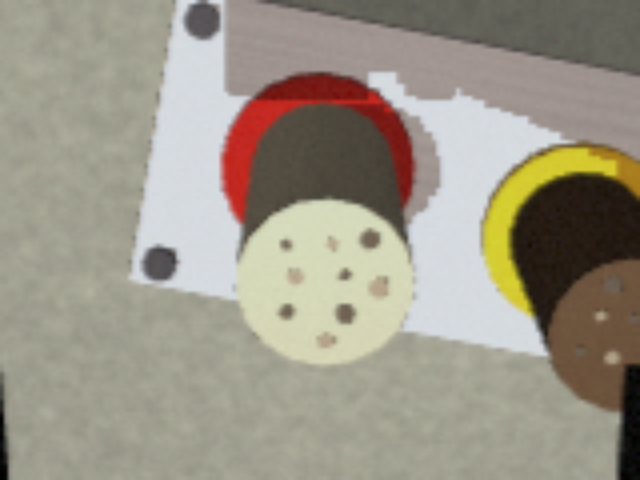

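Pale's top fits at (0.5836, -0.096) against the plate at (0.5836, -0.097), so it is centred within about 1 mm. Handing in.

```bash
python3 -c "
from cell import *
sign_off(); print(read_time_s())"
```

```text
the job is handed in; nothing more can be done
the job is handed in; nothing more can be done
```

The four cores are lined up by height and handed in: pale on red, brown on yellow, red on white, dark on blue. The last clock reading, just after the fourth core was set down, was 52 s of the 96 s allowed.

**Final checks:** The last wrist and side views show all four upright and the gripper clear. The knob and scoop look undisturbed by eye; I did not measure them again. Against the measured plate centres, pale and brown are within about 1 mm. Red and dark are about 2 mm off in x, because I only found a 1.8 mm camera bias after placing them; I left them as they were.

**Did not go cleanly:**
- **Pale core:** the contact check tripped early, about 3 mm above the expected height, and most of the weight still seemed to be on the gripper. It may have settled up to 3 mm when released, and it stands upright and centred.
- **Ellipse fits:** one fit of the pale core failed where its top blends into the white strip; a new view with a tighter mask fixed that. The dark core's last fit was noisy, so I relied on the first check after placing it.
- **White plate:** I read its centre by eye from a crop, because the colour mask could not separate it from the strip.

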